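Sweep the copper offcuts into the scrap tray

ROBOT

A 6-joint arm with a two-finger parallel gripper is mounted at the origin on the work surface. World frame = base frame: x ahead of the robot, y to its left, z up, the work surface at z = 0. Lengths are in mm, angles in rad, forces in N, time in s.
With the tool pointing down it reaches from about 300 to 850 mm from the base axis. Payload 4.2 kg.
Tool frame: the origin (TCP) lies on the centre line of the jaws, within the pads' length; the fingertips stand 19 mm ahead of it and the grasp point (between the pads) is the TCP (ctrl.tip_extent is the distance from the TCP to the fingertips, in mm); y points along the fingers, x is the direction in which the jaws open and shut, and the axes are right-handed (so a half turn about y gives the same grasp; the last joint's range is limited). The gripper opens to 91 mm and grips with 3 to 60 N. Pads are 32 mm wide; open, the fingers measure 118 mm over their backs; the gripper's body (76 mm by 178 mm) begins 60 mm behind the grasp point.
Start: joints at [-0.02, 0.32, 1.565, -0, 1.257, -0.02], TCP at [575.014, 0, 232.976] pointing down, gripper open.
Joint ranges: [-3.11, 3.11], [-0.84, 2.01], [0.21, 2.61], [-1.34, 4.49], [0.05, 2.63], [-2.56, 2.56]. Speed limits (rad/s): [2.57, 2.57, 3.14, 3.14, 3.14, 3.14].

INTERFACE

Orientations are given as [roll, pitch, yaw] about the fixed x, y, z axes, in that order (R = Rz(yaw) Ry(pitch) Rx(roll)).
In Python, from station import ctrl gives the robot as it stands.
- The arm moves only by the tool servo_tool, never from a script. Its argument "rows" is a list of rows, each an object with "slide": the shift along the world's x, y, z in m, a list of three; "roll": the turn about the world's z in degrees; "grip": the opening in per cent of the stroke, from 0 (shut) to 100 (fully open). A call has 1 to 20 rows; each row is the pose to reach, as a shift and turn from the pose commanded when the call began; what a row does not reach only later rows make up. A row lasts 1/10 s, in which the tool goes at most 50 mm and 8.59 degrees, less where a joint would pass 70% of its speed; a pose out of reach is approached as far as the arm can. A call with a gripper value outside its range is refused whole. The fingers move at their own pace and stop on an object; "grip_force" is the grip in N (left out, the last holds). Time passes only in rows, so rows that repeat a pose let the fingers close. It gives the time, the measured TCP pose, the force and the opening at its end, in the units of the state.
- ctrl.get_state(): the state, without advancing time (a new reading comes with each control period).
- ctrl.grab_frame(name): name is "scene" or "side" or "wrist"; returns (picture, depth): 480x640x3 uint8, red, green, blue; 480x640 float32, mm along the optical axis (not along the pixel's ray), 0 where there is no reading.
- ctrl.calibration(name): a dict with "mtx" (3x3 intrinsics, pixels), "eye" and "rotation" of the camera in the world; the wrist camera has in their place "hand_eye" (4x4, takes a point from camera to tool coordinates, whose origin is the TCP and whose axes are the tool frame's). Camera axes: x right, y up, looking along -z (the intrinsics and any distortion apply to the point x, -y, -z); pixel columns grow to the right and rows downward; lengths in mm; the calibration is good to about 2 mm. A picture is of the moment at which its call begins: read the wrist's pose just before it. calibration takes no time and is no camera call.
- ctrl.finish_job(): hands the job in, once; it reports no verdict.
The state is a dict: "t": time; "joint_pos": joint angles; "qvel": joint speeds; "tau": joint torques, N m; "tcp_pos": TCP position; "tool_rot": TCP orientation; "contact_force": force on the tool from outside, world axes, zero at the start; "ft_torque": the same for the moment, N m; "grip_width": opening from 0.0 (shut) to 1.0 (fully open).
Only numpy, scipy, OpenCV 4.12 (cv2) and the standard library are available. Lean on these libraries where they do the work, as an engineer would, in place of code of your own. Each camera call takes 0.05 s, during which the arm holds its last target.

TASK

Clear the scrap off the soldering board: with the closed fingers, sweep the three short copper tube offcuts along the board and over its end into the red scrap tray, without picking them up. Leave the good elbow lying among them, the soldered tee, the flux tin, the tube cutter and everything else where they are, and finish with the hand clear.

Things in the scene. Friction and masses are not known exactly. Their poses are not given: they have to be found in the camera images.
- board: The soldering board: pale grey heat-proof slab with a brown scorch mark on dark steel rails, fixed to the bench. 300 mm along its x (depth) by 400 mm along its y (width); origin on the bench under its centre, flat top 55 mm above the bench, square edges without any lip. Turned up to about 10 degrees.
- scrap_tray: Open red sheet-steel scrap tray with two bits of tube fixed on its floor (16 mm high, in its x ends), fixed against the left or right (y) end of the board, anywhere along it. Outside 190 mm (x, along the board's end) x 120 mm (y) x 42 mm high, walls 3 mm; origin under its centre; axes as the board's. 2 mm from the board's end face, rim 13 mm below the board's top: what passes that end falls in.
- fittings_tray: The fittings tray: same size and make, but blue and with good copper fittings in it; fixed against the other end of the board. Not for scrap.
- offcut_a: Copper offcut: short open ring of tube, outside diameter 35 mm, 22 mm high, wall 2 mm, 25 g, loose, standing on a cut end on the board; origin at its centre (11 mm above the board at the start), z along the tube. Slides when pushed.
- offcut_b: Copper offcut: short open ring of tube, outside diameter 35 mm, 18 mm high, wall 2 mm, 20 g, loose, standing on a cut end on the board; origin at its centre (9 mm above the board at the start), z along the tube. Slides when pushed.
- offcut_c: Copper offcut: short open ring of tube, outside diameter 28 mm, 20 mm high, wall 2 mm, 18 g, loose, standing on a cut end on the board; origin at its centre (10 mm above the board at the start), z along the tube. Slides when pushed.
- elbow: Good copper elbow (a bent L of 21 mm tube, about 47 by 46 mm, 21 mm high), loose, lying among the offcuts on the board; origin at its middle, on its underside. Stays.
- tee_joint: Soldered copper tee with three pipe ends, loose, lying along the far edge of the board: 110 mm along its y, 54 mm along its x (the branch points to its -x, its end 30 mm from the origin), 25 mm high; origin on its underside, the run's axis 12 mm to its +x. Stays.
- flux_tin: Round flux tin with yellow lid, 56 mm diameter, 34 mm high, loose, standing near the far edge of the board; origin under its centre. Stays.
- tube_cutter: Small tube cutter with aluminium C frame and black knob, loose, lying along the near edge of the board: 112 mm along its y (36 mm to -y, 76 mm to +y), 34 mm along its x, 20 mm high; origin on its underside. Stays.
- solder_spool: Solder spool with black flanges, 60 mm diameter, 40 mm high, standing on the bench off to the left; origin under its centre.
- gas_torch: Green gas cylinder with brass torch head, 70 mm diameter, 300 mm tall with its head, standing on the bench far to the left; origin under its centre.

How it is judged (in metres and radians):
At the end, for the whole second after the job is handed in: All three offcuts lie inside the red scrap tray, below its rim (centre under 42 mm above the bench and within its walls) (x of offcut_a in the frame of scrap_tray between -0.093 and 0.093 m and y of offcut_a in the frame of scrap_tray between -0.058 and 0.058 m and height (world z) of each of offcut_a, offcut_b, offcut_c below 0.042 m and x of offcut_b in the frame of scrap_tray between -0.093 and 0.093 m and y of offcut_b in the frame of scrap_tray between -0.058 and 0.058 m and x of offcut_c in the frame of scrap_tray between -0.093 and 0.093 m and y of offcut_c in the frame of scrap_tray between -0.058 and 0.058 m); the robot touches nothing.
It fails at once if an offcut is lifted more than 2 cm off the board (height (world z) of any of offcut_a, offcut_b, offcut_c above 0.091 m).
It fails at once if an offcut is carried out level over the scrap tray (its centre over 40 mm past the board's end and still at the height of the board's top) instead of going over the edge ((y of offcut_a in the frame of scrap_tray between -0.022 and 0.022 m and x of offcut_a in the frame of scrap_tray between -0.095 and 0.095 m and height (world z) of offcut_a above 0.059 m) or (y of offcut_b in the frame of scrap_tray between -0.022 and 0.022 m and x of offcut_b in the frame of scrap_tray between -0.095 and 0.095 m and height (world z) of offcut_b above 0.059 m) or (y of offcut_c in the frame of scrap_tray between -0.022 and 0.022 m and x of offcut_c in the frame of scrap_tray between -0.095 and 0.095 m and height (world z) of offcut_c above 0.059 m)).
It fails at once if the good elbow is moved more than 15 mm (distance of elbow from where it was at the start of the episode above 0.015 m).
It fails at once if the soldered tee, flux tin or tube cutter is moved more than 15 mm (distance of any of tee_joint, flux_tin, tube_cutter from where it was at the start of the episode above 0.015 m).
It fails at once if the solder spool or gas torch is moved more than 15 mm (distance of any of solder_spool, gas_torch from where it was at the start of the episode above 0.015 m).
It also fails if it takes over 53 s, if anything falls off the work surface, if the arm or the gripper's body presses on something with over 40 N, if the wrist force passes 120 N, or if a joint passes its speed limit or range.

## Working session

There is one attempt and no reset: what is moved stays moved. The work goes in short steps, Python scripts to look and compute and a tool call to move; the robot and the scene stay as the last step left them, time stands still between calls to the robot, and variables do not carry over. Pictures are saved under pics/ and viewed, and the job is handed in when it is done.

Besides the shell and the picture viewer there is one more tool, called in YAML: its name, and indented under it one key for each argument. servo_tool: Moves the arm, as the interface text tells. Its arguments: {"type":"object","properties":{"rows":{"type":"array"},"grip_force":{"type":"number"}},"required":["rows"]}

```bash
ls; mkdir -p pics; python3 - <<'E'
from station import ctrl
import cv2,numpy as np
np.set_printoptions(suppress=True,precision=3)
for n in ["scene","side","wrist"]:
    p,d=ctrl.grab_frame(n); cv2.imwrite(f"pics/{n}0.png",p[:,:,::-1]); np.save(f"{n}0.npy",d); np.save(f"{n}0p.npy",p)
    print(n,ctrl.calibration(n))
print(ctrl.get_state())
E
```

```text
pics
scene {'mtx': array([[489.634,   0.   , 316.062],
       [  0.   , 489.634, 245.221],
       [  0.   ,   0.   ,   1.   ]]), 'eye': array([ 869.64 , -448.379,  796.651]), 'rotation': array([ 0.767, -0.004,  0.515])}
side {'mtx': array([[573.214,   0.   , 322.6  ],
       [  0.   , 573.214, 238.235],
       [  0.   ,   0.   ,   1.   ]]), 'eye': array([ 460.276, -969.945,  973.892]), 'rotation': array([ 0.899, -0.005, -0.06 ])}
wrist {'mtx': array([[367.778,   0.   , 315.969],
       [  0.   , 367.778, 241.444],
       [  0.   ,   0.   ,   1.   ]]), 'hand_eye': array([[   1.   ,    0.   ,    0.001,    0.938],
       [   0.   ,    0.283,   -0.959, -153.622],
       [  -0.   ,    0.959,    0.283,   82.059],
       [   0.   ,    0.   ,    0.   ,    1.   ]])}
{'t': 0.15, 'joint_pos': array([-0.02 ,  0.32 ,  1.565,  0.   ,  1.257, -0.02 ]), 'qvel': array([-0.   , -0.002, -0.003,  0.   ,  0.   , -0.002]), 'tau': array([ -0.001, -41.277, -23.215,   0.073,   0.043,  -0.   ]), 'tcp_pos': array([574.637,   0.014, 232.317]), 'tool_rot': array([-1.571,  0.001, -0.   ]), 'contact_force': array([-0.487, -0.275, -0.425]), 'ft_torque': array([-0.019, -0.022,  0.015]), 'grip_width': 0.9997665657821935}
```

View pics/scene0.png

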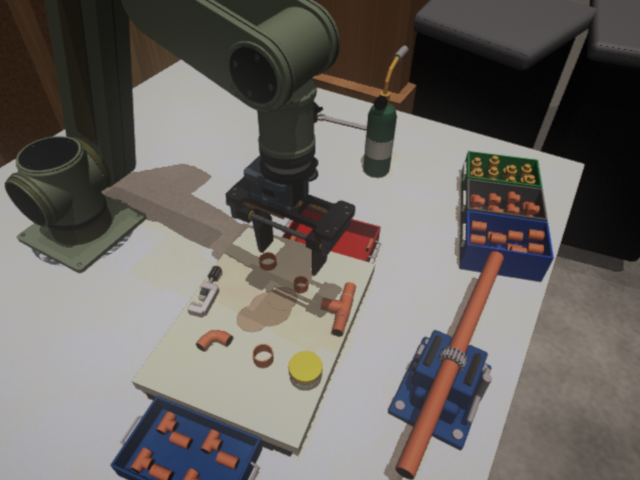

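View pics/side0.png

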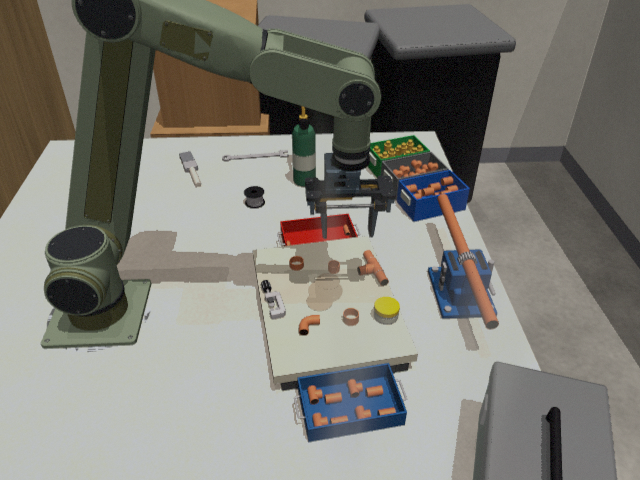

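View pics/wrist0.png

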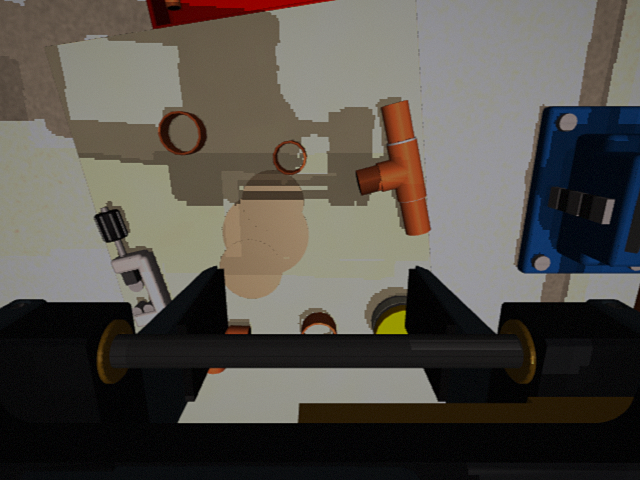

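```bash
cat > h.py <<'E'
import cv2,numpy as np
from scipy.spatial.transform import Rotation as R
np.set_printoptions(suppress=True,precision=1)
def pose(n,ctrl,st=None):
    c=ctrl.calibration(n)
    if n=="wrist":
        Rt=R.from_euler('xyz',st['tool_rot']).as_matrix();H=c['hand_eye']
        return c['mtx'],Rt@H[:3,:3],Rt@H[:3,3]+st['tcp_pos']
    return c['mtx'],R.from_euler('xyz',c['rotation']).as_matrix(),c['eye']
def rays(K,Rm,uv):
    uv=np.atleast_2d(uv).astype(float)
    d=np.c_[(uv[:,0]-K[0,2])/K[0,0],-(uv[:,1]-K[1,2])/K[1,1],-np.ones(len(uv))]
    return d@Rm.T
def plane(P,uv,z):
    K,Rm,e=P; d=rays(K,Rm,uv); return e+d*((z-e[2])/d[:,2])[:,None]
def cloud(P,d):
    v,u=np.mgrid[0:480,0:640]; K,Rm,e=P
    return (e+rays(K,Rm,np.c_[u.ravel(),v.ravel()])*d.ravel()[:,None]).reshape(480,640,3)
def copper(p):
    h=cv2.cvtColor(p,cv2.COLOR_RGB2HSV); return ((h[...,0]<14)|(h[...,0]>176))&(h[...,1]>110)
E
cat > m.py <<'E'
from station import ctrl
from h import *
st=ctrl.get_state()
for n in ["scene","side","wrist"]:
    p=np.load(n+"0p.npy");d=np.load(n+"0.npy");P=pose(n,ctrl,st);W=cloud(P,d)
    h=cv2.cvtColor(p,cv2.COLOR_RGB2HSV)
    print("==",n)
    on=(d>0)&(W[...,2]>50)&(W[...,2]<95)&(W[...,0]>330)&(W[...,0]<780)&(abs(W[...,1])<260)
    # board top
    b=on&(W[...,2]<60)&(h[...,1]<110)
    r=cv2.minAreaRect(W[b][:,:2].astype(np.float32)); print("board",r,np.median(W[b][:,2]))
    print(cv2.boxPoints(r))
    for nm,m in [("copper",on&copper(p)&(W[...,2]>59)),("yellow",on&(h[...,0]>20)&(h[...,0]<35)&(h[...,1]>150)&(W[...,2]>75)),("other",on&~copper(p)&(W[...,2]>61))]:
        k,l,s,c=cv2.connectedComponentsWithStats(m.astype(np.uint8))
        for i in range(1,k):
            if s[i,4]<25: continue
            w=W[l==i]; print(nm,s[i],"xy min",np.percentile(w,2,0),"max",np.percentile(w,98,0))
    rd=(d>0)&(h[...,1]>180)&((h[...,0]<4)|(h[...,0]>176))&(W[...,2]<60)&(W[...,2]>-5)
    w=W[rd&(W[...,1]>100)]
    if len(w): print("red",cv2.minAreaRect(w[:,:2].astype(np.float32)),np.percentile(w[:,2],98))
E
python3 m.py
```

```text
== scene
board ((529.6543579101562, -29.715850830078125), (300.99542236328125, 402.5111083984375), 7.868424892425537) 55.36728507588134
[[ 353.   149. ]
 [ 408.1 -249.7]
 [ 706.3 -208.5]
 [ 651.2  190.2]]
copper [260 253  16  17 145] xy min [447.3  62.4  59.8] max [479.3  96.   73.8]
copper [295 276  13  17 137] xy min [539.6  46.   59.6] max [565.   73.4  76.1]
copper [321 283  34  49 709] xy min [614.5  -1.   71.1] max [668.6  98.3  81.3]
copper [197 331  34  18 314] xy min [ 467.7 -144.5   68.3] max [ 506.3 -105.6   77.9]
copper [253 345  20  22 166] xy min [ 561.1 -123.6   61.3] max [593.1 -90.4  78.5]
yellow [290 352  31  28 599] xy min [ 632.  -120.9   86.9] max [675.9 -76.   91.7]
other [188 266  35  51 725] xy min [386.4 -95.6  61.8] max [433.5  10.5  75.7]
other [332 283  25  53 123] xy min [645.9  -5.9  61.7] max [674.2 104.1  76.8]
other [321 306  17  13  29] xy min [613.   23.1  63.6] max [647.7  34.   76.3]
other [196 335  38  16 107] xy min [ 464.6 -146.5   62.3] max [ 509.3 -102.8   75.6]
other [268 345   6  20  36] xy min [ 577.8 -111.6   62.4] max [593.9 -89.5  78.6]
[... 1960 characters left out ...]

copper [225 325  25   9 186] xy min [ 489.  -102.1   64.8] max [509.5 -97.3  75.3]
copper [207 368  18   6  84] xy min [ 469.5 -143.8   72.1] max [ 483.  -136.9   79.3]
yellow [374 305  33  29 647] xy min [629.6 -91.2  81.9] max [654.5 -68.4  92.2]
other [386 137  30  12  76] xy min [633.5  71.2  68.9] max [655.3  78.5  82.4]
other [355 170   7  26  31] xy min [608.2  31.2  61.4] max [613.5  51.5  76.2]
other [  93  207   77  120 3240] xy min [386.3 -86.9  62.5] max [432.2  16.1  77.1]
other [ 371  297   36   37 1089] xy min [628.7 -93.1  62.8] max [656.6 -68.3  92. ]
red ((512.2162475585938, 188.98304748535156), (148.21299743652344, 31.829734802246094), 6.748910903930664) 46.56210927255266
```

```bash
python3 - <<'E'
from station import ctrl
from h import *
st=ctrl.get_state()
c,s=np.cos(np.radians(7.9)),np.sin(np.radians(7.9)); B=np.array([[c,s],[-s,c]]);o=np.array([530,-30.])
for n in ["scene","side","wrist"]:
    p=np.load(n+"0p.npy");d=np.load(n+"0.npy");P=pose(n,ctrl,st);W=cloud(P,d)
    h=cv2.cvtColor(p,cv2.COLOR_RGB2HSV)
    m=(d>0)&(h[...,1]>150)&((h[...,0]<5)|(h[...,0]>174))&(W[...,2]<52)&(W[...,2]>-5)&(W[...,1]>130)&(W[...,1]<340)&(W[...,0]>300)&(W[...,0]<700)
    q=(W[m][:,:2]-o)@B.T; print(n,m.sum(),np.percentile(q,[1,99],axis=0))
    rim=m&(W[...,2]>37)
    q=(W[rim][:,:2]-o)@B.T; print(' rim',rim.sum(),q.min(0),q.max(0))
for k in [(463.5,79.5),(553,61),(577,-107),(487,-125),(655,-100)]: print(k,(np.array(k)-o)@B.T)
p=np.load("side0p.npy"); cv2.imwrite("pics/crop.png",cv2.resize(p[190:400,220:440,::-1],None,fx=3.5,fy=2.8,interpolation=cv2.INTER_CUBIC)[:600,:800])
E
```

```text
scene 914 [[-61.  228.5]
 [125.6 320.3]]
 rim 70 [-63.8 213.4] [126.6 321.9]
side 1333 [[-63.3 237.8]
 [124.5 324.8]]
 rim 180 [-64.2 216.5] [126.9 324.5]
wrist 2606 [[-61.1 205.1]
 [ 75.1 234.6]]
 rim 666 [-62.2 204.6] [ 87.1 227.7]
(463.5, 79.5) [-50.8 117.6]
(553, 61) [35.3 87. ]
(577, -107) [ 36.  -82.7]
(487, -125) [-55.6 -88.2]
(655, -100) [114.2 -86.5]
```

View pics/crop.png

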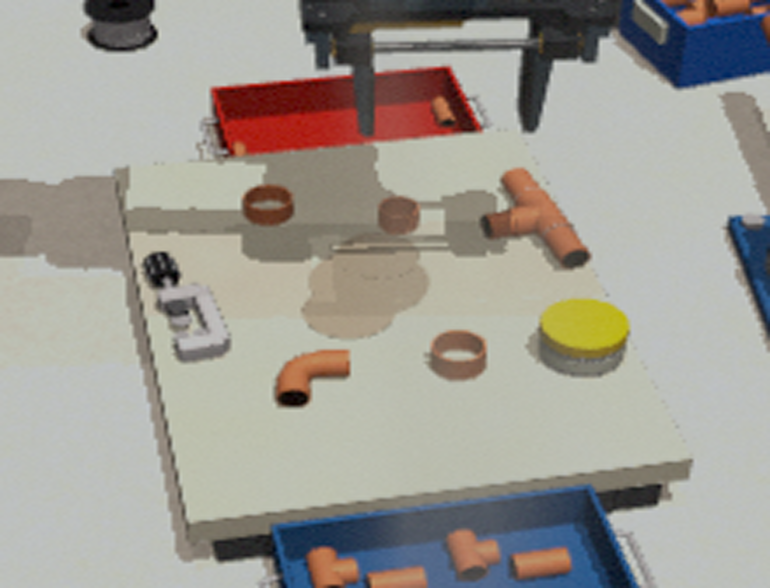

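servo_tool:
  rows:
    - {"slide": [-0.0166, 0.0204, -0.03], "roll": 97.9, "grip": 0}
    - {"slide": [-0.0166, 0.0204, -0.07], "roll": 97.9, "grip": 0}
    - {"slide": [-0.0166, 0.0204, -0.11], "roll": 97.9, "grip": 0}
    - {"slide": [-0.0166, 0.0204, -0.11], "roll": 97.9, "grip": 0}
    - {"slide": [-0.0166, 0.0204, -0.11], "roll": 97.9, "grip": 0}
    - {"slide": [-0.0166, 0.0204, -0.11], "roll": 97.9, "grip": 0}
    - {"slide": [-0.0166, 0.0204, -0.11], "roll": 97.9, "grip": 0}
    - {"slide": [-0.0166, 0.0204, -0.11], "roll": 97.9, "grip": 0}
    - {"slide": [-0.0166, 0.0204, -0.11], "roll": 97.9, "grip": 0}
    - {"slide": [-0.0166, 0.0204, -0.11], "roll": 97.9, "grip": 0}
    - {"slide": [-0.0166, 0.0204, -0.11], "roll": 97.9, "grip": 0}
    - {"slide": [-0.0166, 0.0204, -0.11], "roll": 97.9, "grip": 0}
    - {"slide": [-0.0166, 0.0204, -0.11], "roll": 97.9, "grip": 0}
    - {"slide": [-0.0166, 0.0204, -0.11], "roll": 97.9, "grip": 0}

```text
t: 1.55
tcp_pos: [558.3, 20.4, 122.8]
tool_rot: [-1.57, -0.0, 1.707]
contact_force: [0.9, -0.6, 0.7]
grip_width: 0.003
```

```bash
cat > look.py <<'E'
import sys
from station import ctrl
from h import *
t=sys.argv[1]; st=ctrl.get_state(); print(st['t'],st['tcp_pos'],st['tool_rot'].round(3),st['grip_width'],st['contact_force'])
im=[]
for n,(a,b,c,d) in [("side",(190,420,220,440)),("scene",(200,400,150,390))]:
    p,dd=ctrl.grab_frame(n); im.append(cv2.resize(p[a:b,c:d,::-1],(400,400),interpolation=cv2.INTER_CUBIC))
    W=cloud(pose(n,ctrl,st),dd); on=(dd>0)&(W[...,2]>60)&(W[...,2]<85)&copper(p)&(W[...,0]>350)&(W[...,0]<720)&(abs(W[...,1])<260)
    k,l,s,_=cv2.connectedComponentsWithStats(on.astype(np.uint8))
    for i in range(1,k):
        if s[i,4]>25: print(n,s[i],(np.percentile(W[l==i],2,0)+np.percentile(W[l==i],98,0))/2)
cv2.imwrite(f"pics/{t}.png",np.hstack(im))
E
python3 look.py a1
```

```text
1.55 [558.3  20.4 122.8] [-1.6 -0.   1.7] 0.0028522992590680725 [ 0.9 -0.6  0.7]
side [359 250  29  32 351] [639.6  48.5  74.9]
side [290 256  14  14 114] [462.9  78.9  67.2]
side [299 315  21  20 214] [ 485.8 -126.8   70.7]
scene [301 277   7  15  46] [558.2  60.7  69. ]
scene [321 283  34  49 717] [641.2  48.1  75.6]
scene [198 331  33  18 312] [ 487.3 -124.9   73.3]
scene [253 345  20  22 169] [ 577.  -107.5   70.1]
```

View pics/a1.png

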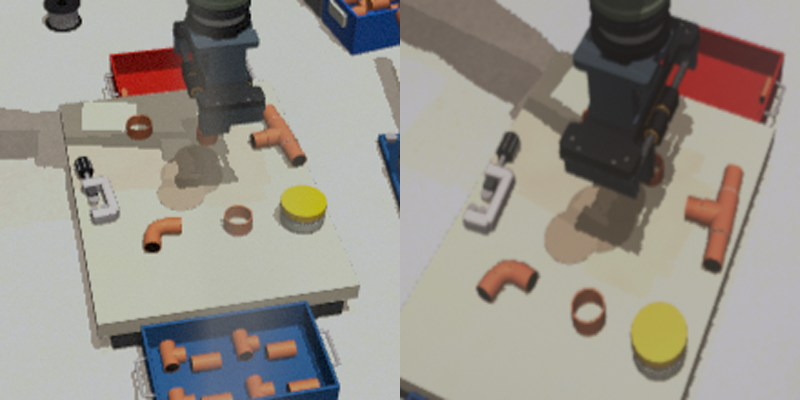

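servo_tool:
  rows:
    - {"slide": [0, 0, -0.02], "roll": 0, "grip": 0}
    - {"slide": [0, 0, -0.043], "roll": 0, "grip": 0}
    - {"slide": [-0.0014, 0.0099, -0.043], "roll": 0, "grip": 0}
    - {"slide": [-0.0027, 0.0198, -0.043], "roll": 0, "grip": 0}
    - {"slide": [-0.0041, 0.0297, -0.043], "roll": 0, "grip": 0}
    - {"slide": [-0.0055, 0.0396, -0.043], "roll": 0, "grip": 0}
    - {"slide": [-0.0069, 0.0495, -0.043], "roll": 0, "grip": 0}
    - {"slide": [-0.0082, 0.0594, -0.043], "roll": 0, "grip": 0}
    - {"slide": [-0.0096, 0.0693, -0.043], "roll": 0, "grip": 0}
    - {"slide": [-0.011, 0.0792, -0.043], "roll": 0, "grip": 0}
    - {"slide": [-0.0124, 0.0891, -0.043], "roll": 0, "grip": 0}
    - {"slide": [-0.0137, 0.099, -0.043], "roll": 0, "grip": 0}
    - {"slide": [-0.0151, 0.109, -0.043], "roll": 0, "grip": 0}
    - {"slide": [-0.0165, 0.1189, -0.043], "roll": 0, "grip": 0}
    - {"slide": [-0.0179, 0.1288, -0.043], "roll": 0, "grip": 0}
    - {"slide": [-0.0198, 0.1426, -0.043], "roll": 0, "grip": 0}
    - {"slide": [-0.0198, 0.1426, -0.043], "roll": 0, "grip": 0}
    - {"slide": [-0.0198, 0.1426, -0.043], "roll": 0, "grip": 0}

```text
t: 3.45
tcp_pos: [538.5, 163.3, 79.9]
tool_rot: [-1.571, 0.0, 1.71]
contact_force: [-0.4, -0.5, -0.1]
grip_width: 0.005
```

```bash
python3 look.py a2
```

```text
3.45 [538.5 163.3  79.9] [-1.6  0.   1.7] 0.0047931081726046805 [-0.4 -0.5 -0.1]
side [359 250  29  32 349] [640.2  48.9  75.2]
side [290 256  14  14 118] [462.8  79.2  67.3]
side [299 315  21  20 223] [ 485.9 -127.1   70.3]
scene [260 253  16  16 123] [463.   79.   67.7]
scene [321 283  34  49 711] [641.6  48.7  76. ]
scene [198 331  33  18 310] [ 487.  -124.8   73. ]
scene [253 345  20  22 156] [ 576.5 -107.2   70.1]
```

View pics/a2.png

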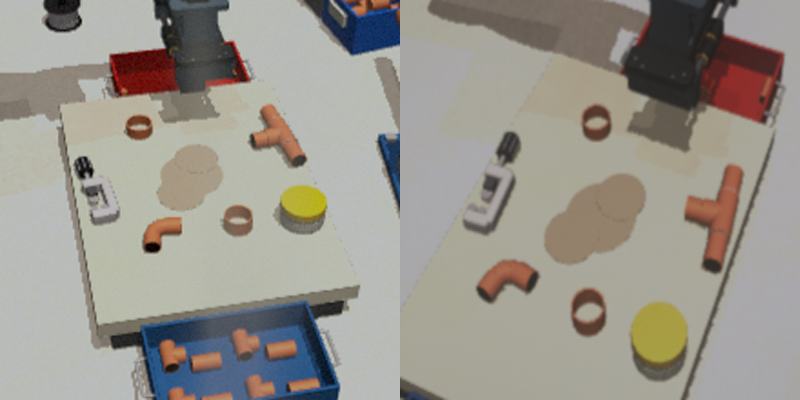

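servo_tool:
  rows:
    - {"slide": [0.001, -0.008, 0.02], "roll": 0, "grip": 0}
    - {"slide": [0.001, -0.008, 0.055], "roll": 0, "grip": 0}
    - {"slide": [-0.02, -0.03, 0.055], "roll": -8, "grip": 0}
    - {"slide": [-0.045, -0.06, 0.055], "roll": -16, "grip": 0}
    - {"slide": [-0.07, -0.095, 0.055], "roll": -24, "grip": 0}
    - {"slide": [-0.087, -0.1231, 0.055], "roll": -24, "grip": 0}
    - {"slide": [-0.087, -0.1231, 0.055], "roll": -24, "grip": 0}
    - {"slide": [-0.087, -0.1231, 0.055], "roll": -24, "grip": 0}

```text
t: 4.35
tcp_pos: [451.9, 39.3, 135.4]
tool_rot: [-1.572, -0.001, 1.288]
contact_force: [0.3, 0.5, -0.5]
grip_width: 0.003
```

```bash
python3 look.py a3
```

```text
4.35 [451.9  39.3 135.4] [-1.6 -0.   1.3] 0.0030217259732719082 [ 0.3  0.5 -0.5]
side [359 250  23  24 270] [636.1  64.6  75.1]
side [289 257  15  14  82] [462.8  76.7  67.4]
side [376 271  12  11  71] [659.2  11.9  75.6]
side [299 315  21  20 212] [ 485.8 -126.8   70. ]
scene [260 253  16  17 139] [463.7  79.   68. ]
scene [321 283  34  49 699] [641.3  49.3  76.2]
scene [198 331  33  18 313] [ 487.4 -125.2   73. ]
scene [253 345  20  22 151] [ 577.1 -107.    69.9]
```

View pics/a3.png

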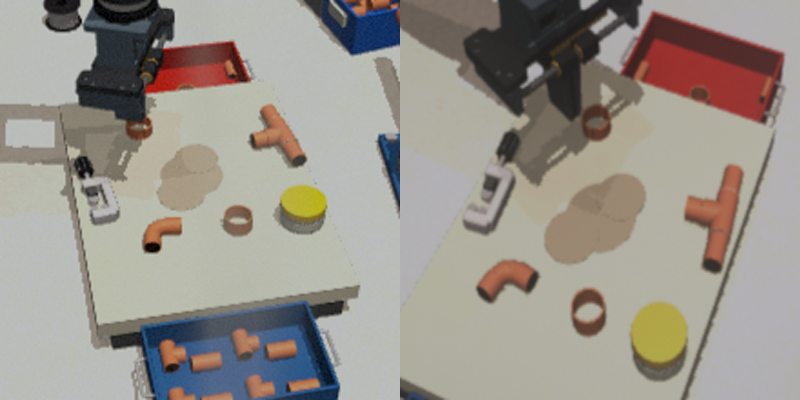

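servo_tool:
  rows:
    - {"slide": [0, 0, -0.03], "roll": 0, "grip": 0}
    - {"slide": [0, 0, -0.055], "roll": 0, "grip": 0}
    - {"slide": [0, 0, -0.055], "roll": 0, "grip": 0}
    - {"slide": [0.0028, 0.0096, -0.055], "roll": 0, "grip": 0}
    - {"slide": [0.0055, 0.0192, -0.055], "roll": 0, "grip": 0}
    - {"slide": [0.0083, 0.0288, -0.055], "roll": 0, "grip": 0}
    - {"slide": [0.0111, 0.0384, -0.055], "roll": 0, "grip": 0}
    - {"slide": [0.0139, 0.048, -0.055], "roll": 0, "grip": 0}
    - {"slide": [0.0166, 0.0577, -0.055], "roll": 0, "grip": 0}
    - {"slide": [0.0194, 0.0673, -0.055], "roll": 0, "grip": 0}
    - {"slide": [0.0222, 0.0769, -0.055], "roll": 0, "grip": 0}
    - {"slide": [0.0249, 0.0865, -0.055], "roll": 0, "grip": 0}
    - {"slide": [0.0277, 0.0961, -0.055], "roll": 0, "grip": 0}
    - {"slide": [0.0305, 0.1057, -0.055], "roll": 0, "grip": 0}
    - {"slide": [0.0327, 0.1134, -0.055], "roll": 0, "grip": 0}
    - {"slide": [0.0327, 0.1134, -0.055], "roll": 0, "grip": 0}
    - {"slide": [0.0327, 0.1134, -0.055], "roll": 0, "grip": 0}

```text
t: 6.15
tcp_pos: [484.2, 153.4, 79.8]
tool_rot: [-1.57, 0.0, 1.29]
contact_force: [-0.6, -0.2, -0.7]
grip_width: 0.005
```

```bash
python3 look.py a4
```

```text
6.15 [484.2 153.4  79.8] [-1.6  0.   1.3] 0.004567950097711671 [-0.6 -0.2 -0.7]
side [359 250  23  24 270] [636.9  63.3  75.7]
side [376 271  12  11  70] [659.3  10.1  76.3]
side [299 315  21  19 216] [ 485.8 -126.7   71.4]
scene [321 283  34  49 705] [641.5  48.2  75.7]
scene [197 331  33  18 312] [ 486.8 -125.    73.2]
scene [253 345  20  22 148] [ 576.9 -107.3   69.7]
```

View pics/a4.png

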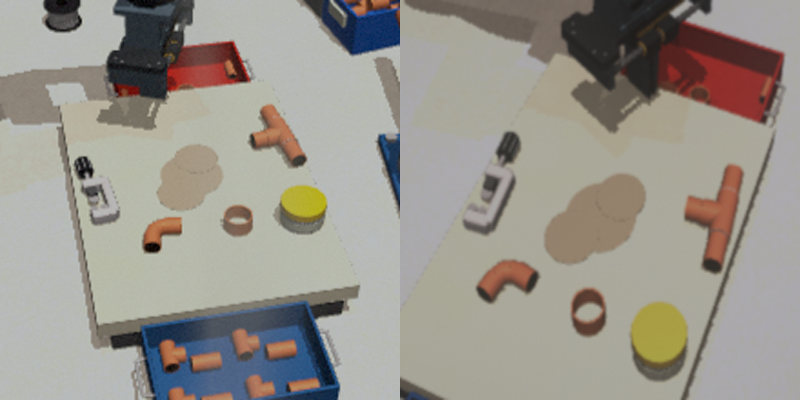

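servo_tool:
  rows:
    - {"slide": [-0.002, -0.008, 0.02], "roll": 0, "grip": 0}
    - {"slide": [-0.002, -0.008, 0.055], "roll": 0, "grip": 0}
    - {"slide": [0.01, -0.03, 0.055], "roll": 6, "grip": 0}
    - {"slide": [0.02, -0.06, 0.055], "roll": 12, "grip": 0}
    - {"slide": [0.03, -0.09, 0.055], "roll": 18, "grip": 0}
    - {"slide": [0.04, -0.12, 0.055], "roll": 24, "grip": 0}
    - {"slide": [0.05, -0.15, 0.055], "roll": 24, "grip": 0}
    - {"slide": [0.06, -0.18, 0.055], "roll": 24, "grip": 0}
    - {"slide": [0.07, -0.21, 0.055], "roll": 24, "grip": 0}
    - {"slide": [0.08, -0.24, 0.055], "roll": 24, "grip": 0}
    - {"slide": [0.09, -0.275, 0.055], "roll": 24, "grip": 0}
    - {"slide": [0.0984, -0.3012, 0.055], "roll": 24, "grip": 0}
    - {"slide": [0.0984, -0.3012, 0.055], "roll": 24, "grip": 0}
    - {"slide": [0.0984, -0.3012, 0.055], "roll": 24, "grip": 0}

```text
t: 7.65
tcp_pos: [582.1, -148.4, 134.6]
tool_rot: [-1.57, -0.001, 1.707]
contact_force: [-0.4, 0.5, 0.2]
grip_width: 0.006
```

```bash
python3 look.py a5
```

```text
7.65 [ 582.1 -148.4  134.6] [-1.6 -0.   1.7] 0.006211947874426975 [-0.4  0.5  0.2]
side [378 268  10  14  73] [660.8  14.7  77.4]
side [299 315  21  19 227] [ 485.9 -126.2   70.2]
scene [321 283  34  49 698] [641.5  48.7  75.9]
scene [197 335  10   9  48] [ 470.6 -135.3   75.9]
scene [259 344  14  23 128] [ 580.7 -107.2   69.9]
```

View pics/a5.png

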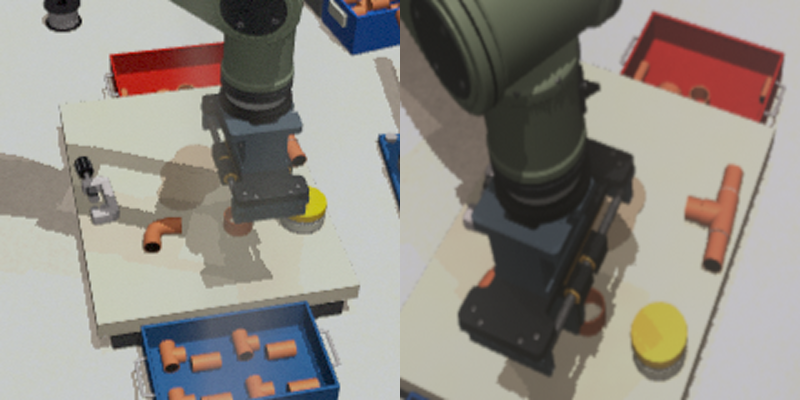

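servo_tool:
  rows:
    - {"slide": [-0.0047, 0, 0], "roll": -6.5, "grip": 0}
    - {"slide": [-0.0047, 0, -0.03], "roll": -6.5, "grip": 0}
    - {"slide": [-0.0047, 0, -0.055], "roll": -6.5, "grip": 0}
    - {"slide": [-0.0047, 0, -0.055], "roll": -6.5, "grip": 0}
    - {"slide": [-0.0049, 0.01, -0.055], "roll": -6.5, "grip": 0}
    - {"slide": [-0.0052, 0.02, -0.055], "roll": -6.5, "grip": 0}
    - {"slide": [-0.0054, 0.03, -0.055], "roll": -6.5, "grip": 0}
    - {"slide": [-0.0057, 0.04, -0.055], "roll": -6.5, "grip": 0}
    - {"slide": [-0.0059, 0.05, -0.055], "roll": -6.5, "grip": 0}
    - {"slide": [-0.0061, 0.06, -0.055], "roll": -6.5, "grip": 0}
    - {"slide": [-0.0064, 0.07, -0.055], "roll": -6.5, "grip": 0}
    - {"slide": [-0.0066, 0.08, -0.055], "roll": -6.5, "grip": 0}
    - {"slide": [-0.0069, 0.09, -0.055], "roll": -6.5, "grip": 0}
    - {"slide": [-0.0071, 0.1, -0.055], "roll": -6.5, "grip": 0}
    - {"slide": [-0.0071, 0.1, -0.055], "roll": -6.5, "grip": 0}

```text
t: 9.25
tcp_pos: [575.5, -46.6, 79.9]
tool_rot: [-1.571, -0.0, 1.596]
contact_force: [-0.3, -0.1, -0.3]
grip_width: 0.005
```

```bash
python3 look.py a6
```

```text
9.25 [575.5 -46.6  79.9] [-1.6 -0.   1.6] 0.005364694394392578 [-0.3 -0.1 -0.3]
side [365 254  23  28 255] [649.6  40.8  75.4]
side [299 315  21  20 212] [ 485.9 -126.2   70.6]
scene [321 283  34  49 717] [641.5  48.3  76. ]
scene [293 318   5  10  28] [589.7 -23.7  70.3]
scene [198 331  33  18 316] [ 487.4 -124.6   73. ]
```

View pics/a6.png

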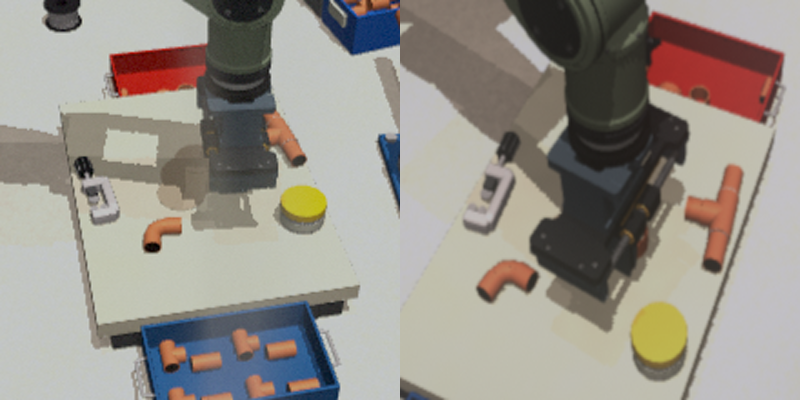

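servo_tool:
  rows:
    - {"slide": [-0.0003, 0.012, 0], "roll": 0, "grip": 0}
    - {"slide": [-0.0006, 0.024, 0], "roll": 0, "grip": 0}
    - {"slide": [-0.0009, 0.036, 0], "roll": 0, "grip": 0}
    - {"slide": [-0.0012, 0.048, 0], "roll": 0, "grip": 0}
    - {"slide": [-0.0014, 0.06, 0], "roll": 0, "grip": 0}
    - {"slide": [-0.0017, 0.072, 0], "roll": 0, "grip": 0}
    - {"slide": [-0.002, 0.084, 0], "roll": 0, "grip": 0}
    - {"slide": [-0.0023, 0.096, 0], "roll": 0, "grip": 0}
    - {"slide": [-0.0026, 0.108, 0], "roll": 0, "grip": 0}
    - {"slide": [-0.0029, 0.12, 0], "roll": 0, "grip": 0}
    - {"slide": [-0.0029, 0.12, 0], "roll": 0, "grip": 0}

```text
t: 10.45
tcp_pos: [572.7, 73.7, 80.0]
tool_rot: [-1.571, -0.0, 1.597]
contact_force: [-0.0, -0.1, -0.5]
grip_width: 0.004
```

```bash
python3 look.py a7
```

```text
10.45 [572.7  73.7  80. ] [-1.6 -0.   1.6] 0.004269087844194844 [-0.  -0.1 -0.5]
side [359 250  29  32 350] [640.6  48.5  75.1]
side [299 315  21  20 221] [ 485.8 -126.6   70.3]
scene [321 283  34  49 722] [641.4  48.6  75.7]
scene [198 331  32  17 308] [ 486.8 -125.1   73.2]
```

View pics/a7.png

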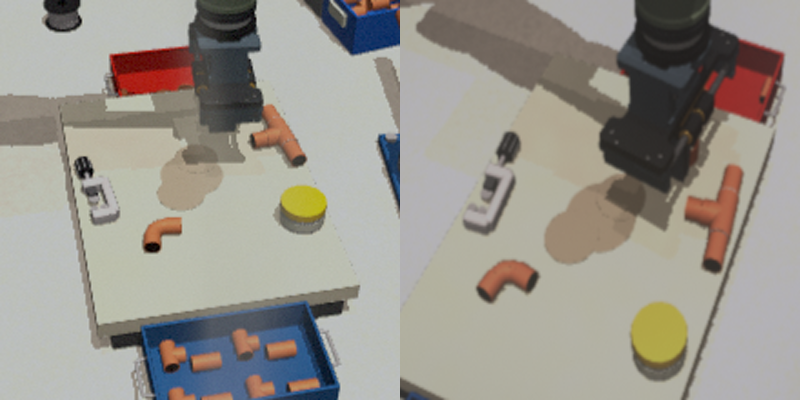

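servo_tool:
  rows:
    - {"slide": [-0.0002, 0.01, 0], "roll": 0, "grip": 0}
    - {"slide": [-0.0005, 0.02, 0], "roll": 0, "grip": 0}
    - {"slide": [-0.0007, 0.03, 0], "roll": 0, "grip": 0}
    - {"slide": [-0.001, 0.04, 0], "roll": 0, "grip": 0}
    - {"slide": [-0.0012, 0.05, 0], "roll": 0, "grip": 0}
    - {"slide": [-0.0014, 0.06, 0], "roll": 0, "grip": 0}
    - {"slide": [-0.0017, 0.07, 0], "roll": 0, "grip": 0}
    - {"slide": [-0.0019, 0.08, 0], "roll": 0, "grip": 0}
    - {"slide": [-0.0022, 0.09, 0], "roll": 0, "grip": 0}
    - {"slide": [-0.0023, 0.095, 0], "roll": 0, "grip": 0}
    - {"slide": [-0.0023, 0.095, 0], "roll": 0, "grip": 0}
    - {"slide": [-0.0023, 0.095, 0], "roll": 0, "grip": 0}
    - {"slide": [-0.0023, 0.085, 0.02], "roll": 0, "grip": 0}
    - {"slide": [-0.0023, 0.07, 0.06], "roll": 0, "grip": 0}
    - {"slide": [-0.0023, 0.04, 0.09], "roll": 0, "grip": 0}
    - {"slide": [-0.0023, 0.0, 0.12], "roll": 0, "grip": 0}
    - {"slide": [-0.0023, -0.04, 0.12], "roll": 0, "grip": 0}
    - {"slide": [-0.0023, -0.07, 0.12], "roll": 0, "grip": 0}
    - {"slide": [-0.0023, -0.07, 0.12], "roll": 0, "grip": 0}

```text
t: 12.45
tcp_pos: [570.2, -1.7, 200.4]
tool_rot: [-1.571, 0.001, 1.59]
contact_force: [-0.3, -0.2, -0.9]
grip_width: 0.004
```

```bash
python3 look.py a8; python3 - <<'E'
from station import ctrl
from h import *
o=np.array([530,-30.]);c,s=np.cos(np.radians(7.9)),np.sin(np.radians(7.9)); B=np.array([[c,s],[-s,c]])
p,d=ctrl.grab_frame("scene");W=cloud(pose("scene",ctrl),d)
q=(W[...,:2]-o)@B.T
h=cv2.cvtColor(p,cv2.COLOR_RGB2HSV)
m=(d>0)&(q[...,1]>203)&(q[...,1]<320)&(q[...,0]>-62)&(q[...,0]<124)&(W[...,2]>6)&(W[...,2]<60)&(h[...,0]>4)&(h[...,0]<16)
k,l,st,_=cv2.connectedComponentsWithStats(m.astype(np.uint8))
for i in range(1,k):
    if st[i,4]>12: print(st[i],np.percentile(q[l==i],[2,98],axis=0).ravel(),np.percentile(W[l==i][:,2],[2,98]))
cv2.imwrite("pics/tray.png",cv2.resize(p[195:275,270:390,::-1],(780,520),interpolation=cv2.INTER_CUBIC))
E
```

```text
12.45 [570.2  -1.7 200.4] [-1.6  0.   1.6] 0.004155180735654526 [-0.3 -0.2 -0.9]
side [359 250  29  32 354] [639.8  49.6  74.7]
side [299 315  21  20 217] [ 485.8 -126.5   70.3]
scene [321 283  34  49 717] [641.1  48.5  75.5]
scene [197 331  34  17 314] [ 486.8 -124.8   72.9]
[367 238   6  12  35] [109.3 274.  116.2 307.1] [11.6 17.3]
[309 241  10   7  38] [ -2.8 215.9  15.  230.1] [28.5 39.9]
[324 243  26  14 130] [ 24.8 217.2  83.3 252.3] [ 8.  38.5]
```

View pics/a8.png

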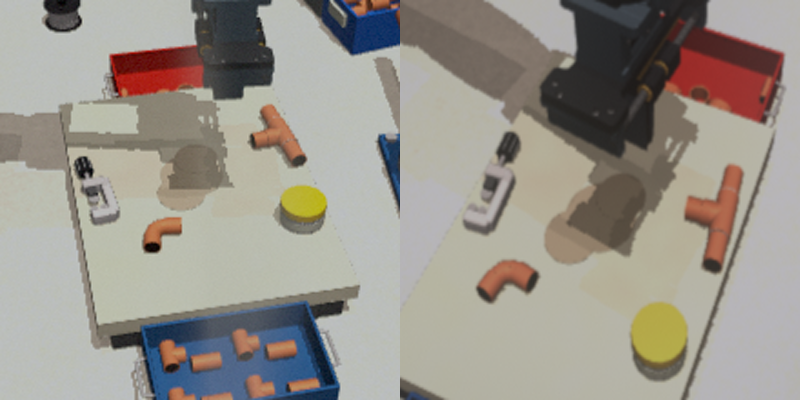

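View pics/tray.png

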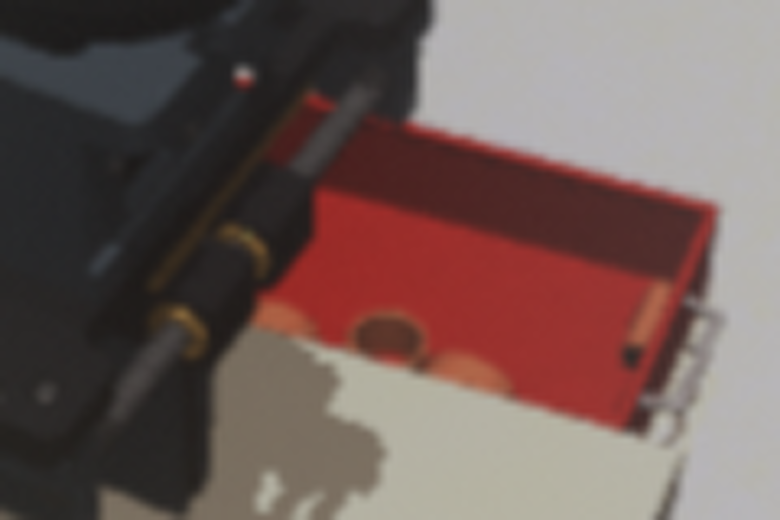

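servo_tool:
  rows:
    - {"slide": [0, 0.0, 0.05], "roll": -8, "grip": 0}
    - {"slide": [0, 0.0, 0.08], "roll": -16, "grip": 0}
    - {"slide": [0, 0.0, 0.08], "roll": -24, "grip": 0}
    - {"slide": [0, 0.0, 0.08], "roll": -32, "grip": 0}
    - {"slide": [0, 0.0, 0.08], "roll": -40, "grip": 0}
    - {"slide": [0, 0.0, 0.08], "roll": -48, "grip": 0}
    - {"slide": [0, 0.0, 0.08], "roll": -56, "grip": 0}
    - {"slide": [0, 0.0, 0.08], "roll": -64, "grip": 0}
    - {"slide": [0, 0.0, 0.08], "roll": -72, "grip": 0}
    - {"slide": [0, 0.02, 0.08], "roll": -80, "grip": 0}
    - {"slide": [0, 0.05, 0.08], "roll": -85, "grip": 0}
    - {"slide": [0, 0.05, 0.08], "roll": -85, "grip": 0}
    - {"slide": [0, 0.05, 0.08], "roll": -85, "grip": 0}

```text
t: 13.9
tcp_pos: [570.2, 53.4, 279.7]
tool_rot: [-1.571, 0.0, 0.115]
contact_force: [-0.1, 0.1, 0.1]
grip_width: 0.005
```

```bash
python3 - <<'E'
from station import ctrl
from h import *
st=ctrl.get_state();p,d=ctrl.grab_frame("wrist");cv2.imwrite("pics/w9.png",p[:,:,::-1])
W=cloud(pose("wrist",ctrl,st),d)
o=np.array([530,-30.]);c,s=np.cos(np.radians(7.9)),np.sin(np.radians(7.9)); B=np.array([[c,s],[-s,c]])
q=(W[...,:2]-o)@B.T-[31,262]
m=(d>0)&(abs(q[...,1])<57)&(abs(q[...,0])<91)&(W[...,2]>8)
k,l,t,_=cv2.connectedComponentsWithStats(m.astype(np.uint8))
for i in range(1,k):
    if t[i,4]>60: print(t[i],"tray",np.percentile(q[l==i],[2,98],axis=0).ravel(),"z",np.percentile(W[l==i][:,2],[2,98]))
print(st['t'],st['contact_force'])
E
python3 look.py a9
```

```text
[ 189    0  196   87 3419] tray [-90.9 -56.7  68.7  16.3] z [10.1 46.2]
[368   0  14  12 153] tray [78.4 13.7 90.6 22.2] z [ 9.4 18.8]
[284  33  28  34 347] tray [ -6.1 -35.   19.8  -8.6] z [ 8.9 26.5]
13.9 [-0.1  0.1  0.1]
13.95 [570.3  52.7 279.8] [-1.6  0.   0.1] 0.0030375938589825777 [ 1.  -0.6  0. ]
side [359 250  29  32 348] [640.2  47.6  75.3]
side [299 315  21  20 217] [ 485.8 -127.6   71. ]
scene [321 283  34  49 716] [641.2  48.   75.7]
scene [197 331  34  18 315] [ 486.9 -125.    73.1]
```

View pics/w9.png

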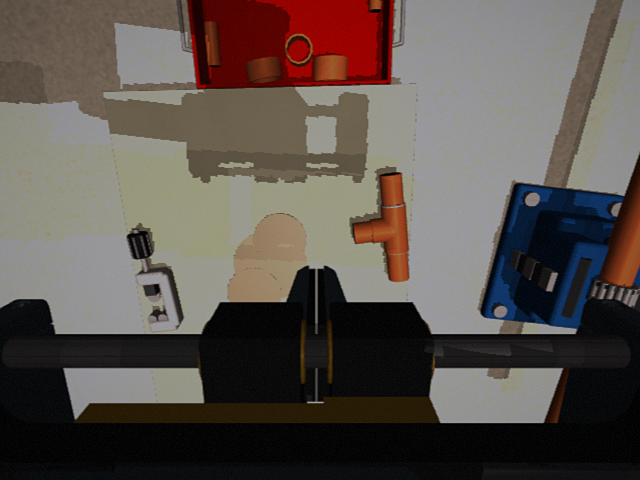

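The wrist view shows all three rings inside the red tray, at pixels (265,68), (299,48) and (331,67). Two lie on their sides by the near wall. The tee, cutter and elbow have not moved, and the hand is clear.

```bash
python3 - <<'E'
from station import ctrl
print(ctrl.finish_job())
E
```

```text
the job is handed in; nothing more can be done
None
```

I swept the three offcuts one at a time over the board's left end into the red scrap tray with closed fingers, then raised the hand clear and handed the job in. The clock was at about 14 s of the 53 s allowed. No verdict was reported.

- **Offcuts:** the last wrist picture shows all three inside the tray. One stands flat, and two lie on their sides by the wall nearest the board. Only the flat one was cleanly measured there (its top at about 27 mm). The other two merged with the tray wall in that measurement, and an earlier scene view put their visible tops at 38–40 mm, below the 42 mm rim.
- **Elbow and tee:** they measured within about 1–2 mm of their starting positions.
- **Tube cutter and flux tin:** they look unmoved in the pictures, but I did not measure them again at the end.
- **Solder spool and gas torch:** the arm never went near them, and I did not measure them.
- **Contact:** the last readings showed no force above about 1 N.

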